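# Tighten the sight-glass lock ring with a pin spanner

## Task

The brass lock ring over the glass of the sight-glass cell is loose. Take the pin spanner from its wooden rest, get both of its pins fully down into the two holes of the ring, and turn the ring clockwise until it comes up against its stop; feel for holes and stop rather than forcing them, since the glass beneath is brittle, and keep the spanner off the glass. Then stand the spanner back in its rest, pins in the holes, and leave the other things on the bench where they are.

Things in the scene. Friction and masses are not known exactly. Their poses are not given: they have to be found in the camera images.
- cell: The sight-glass cell, bolted down: dark round flange 126 mm across and 8 mm thick, aluminium body 100 mm across and 50 mm tall, a brass hose barb 74 mm out on either side (along y). Origin: centre of its underside; z up. The brass lock ring lies sunk in its 72 mm wide mouth, coaxial with it.
- ring_centre (a point): Middle of the brass lock ring's top face, on the cell's axis (it does not turn with the ring; axes as the cell's). Ring 70 mm across, bore 36, 10 thick; two through holes 8 mm wide, chamfered 1 mm, opposite each other on a 50 mm circle. Their angle is not measured: at the start the line through them lies 0.03 to 0.62 rad clockwise (from above) of the cell's x axis.
- ring_home (a point): Where the middle of the ring's top face lies when the ring is tight: 48 mm above the cell's underside, on its axis; axes as the cell's. The ring turns clockwise against about 0.2 N m, stays where left, and sinks 2.5 mm per rad. After 0.6 to 1.15 rad, before the hole line is 1.3 rad from the x axis, it meets a firm stop and the torque rises steeply: tight. Up to 0.6 N m there is harmless.
- window: The round glass, 33 mm across, seen through the bore of the ring; its top lies 41 mm above the underside of the cell. Fixed. Origin as the cell's.
- spanner_grip (a point): Centre of the spanner's grip, its place to be held: a flat upright black paddle 66 mm long (x), 12 mm thick (y), 32 mm tall (z), 58 mm above the pin tips.
- spanner_foot (a point): Point half-way between the pin tips of the spanner, on its axis; z points up to the grip, x from pin to pin.
- spanner: T-handled pin spanner, steel with black grip, 0.2 kg, 74 mm tall, upright in its rest, pins down. Two round pins 6 mm thick, 7 mm long, tapered tips, 50 mm apart along x, under a bar 62 x 18 x 9 mm whose underside meets the ring when the pins are fully in; then a round stem 15 to 23 mm thick, and the grip from 42 to 74 mm above the tips. Both ways round are alike. Origin: between the pin tips.
- rest_top (a point): Centre of the top face of the wooden spanner rest, a fixed block 86 x 36 x 22 mm with two holes 10 mm wide and 12 mm deep, 50 mm apart along x. With the spanner home, its pins are 7 mm down and its bar lies on this face.
- dish_a: Petri dish, 66 mm across, 16 mm high, near the front edge at the right; bystander. Origin: centre of its underside.
- dish_b: Second petri dish, 66 mm across, 16 mm high, beside the first; bystander. Origin: centre of its underside.
- sample_jar: Small glass bottle with a red cap, 54 mm across, 107 mm tall, behind the cell; bystander. Origin: centre of its underside.
- blue_marker: Marker pen with a blue end, 134 mm long, 13 mm thick, lying at the left by the timer; bystander. Origin: centre of its underside.

How it is judged:
On the way, in this order (a step that is already met when the one before it is completed fails the run):
1. both pins of the spanner are down in the two holes of the lock ring (z of spanner_foot in the frame of ring_centre below -0.005 m and horizontal distance between spanner_foot and ring_centre below 0.004 m), for 0.2 s.
2. the ring has been turned to its stop with the pins in its holes (all of step 1 and z of ring_centre in the frame of cell below 0.0482 m), for 0.2 s.
At the end, for the whole second after the job is handed in: the lock ring is at its stop (within about 0.08 rad: its face less than 48.2 mm above the underside of the cell) and the spanner stands still and upright in its rest, both pins at least 5 mm down in the holes, within 6 mm of its middle and 0.08 rad of upright (z of ring_centre in the frame of cell below 0.0482 m and z of spanner_foot in the frame of rest_top below -0.005 m and horizontal distance between spanner_foot and rest_top below 0.006 m and angle between spanner_foot's own z axis and vertical below 0.08 rad and linear speed of spanner below 0.02 m/s); the robot touches nothing.
It fails at once if the spanner bears on the ring or cell with more than 45 N in all (pressed or twisted too hard) (contact force between spanner and cell above 45 N).
It fails at once if the spanner touches the glass (contact force between spanner and window above 1 N).
It fails at once if one of the loose things round the work is pushed more than 20 mm from its place (distance of any of dish_a, dish_b, sample_jar, blue_marker from where it was at the start of the episode above 0.02 m).
It also fails if it takes over 69 s, if anything falls off the work surface, if the arm or the gripper's body presses on something with over 40 N, if the wrist force passes 120 N, or if a joint passes its speed limit or range.

## Robot

A 7-joint arm with a two-finger parallel gripper is mounted at the origin on a cart in front of the work surface, level with it; the furniture and walls round the work are solid. World frame = base frame: x ahead of the robot, y to its left, z up, the work surface at z = 0. Lengths are in m, angles in rad, forces in N, time in s.
With the tool pointing down it reaches from about 0.4 to 0.85 m from the base axis. Payload 4.5 kg.
Tool frame: the origin (TCP) lies between the finger pads; the fingertips stand 14 mm ahead of it and the grasp point (between the pads) lies 5 mm behind it; x points along the fingers, z is the direction in which the jaws open and shut, and the axes are right-handed (so a half turn about x gives the same grasp; the last joint's range is limited). The gripper opens to 88 mm and grips with 3 to 60 N. Pads are 18 mm wide; open, the fingers measure 123 mm over their backs; the gripper's body (75 mm by 187 mm) begins 45 mm behind the grasp point.
Start: joints at [-1.175, 0.689, -0.195, 1.565, 0.157, 0.902, -0.215], TCP at [0.221, 0.585, 0.253] pointing down, gripper open.
Joint ranges: [-3.01, 3.01], [-0.46, 2.08], [-1.47, 1.51], [0.13, 2.56], [-1, 4.14], [0.04, 2.09], [-2.66, 2.66]. Speed limits (rad/s): [2.57, 2.57, 3.14, 3.14, 3.14, 3.14, 3.14].

## Interface

Orientations are given as a unit quaternion [x, y, z, w].
In Python, from plant import r, cams gives the robot as it stands.
- The arm moves only by the tool apply_moves, never from a script. Its arguments are lists of equal length, an entry for each row: "travel": the shift along the world's x, y, z in cm, a list of three; "roll": the turn about the world's z in degrees; "gripper": the finger opening in cm, from 0 to 8.81. In form: {"travel": [[x, y, z], ...], "roll": [roll, ...], "gripper": [gripper, ...]}. A call has exactly 8 rows; each row is the pose to reach, as a shift and turn from the pose commanded when the call began; what a row does not reach only later rows make up. A row lasts 1/12 s, in which the tool goes at most 41.7 mm and 7.16 degrees, less where a joint would pass 70% of its speed; a pose out of reach is approached as far as the arm can. A call with a gripper value outside its range is refused whole. The fingers move at their own pace and stop on an object; "newtons" is the grip in N (left out, the last holds). Time passes only in rows, so rows that repeat a pose let the fingers close, or fill a call up. It gives the time, the measured TCP pose, the force and the opening at its end, in the units of the state.
- r.get_state(): the state, without advancing time (a new reading comes with each control period).
- cams.snapshot(name): name is "scene" or "top" or "wrist"; returns a dict with "image" (420x560x3 uint8, red, green, blue), "fx", "fy", "cx", "cy" (pixels), "dist" ([k1, k2, p1, p2, k3] as OpenCV has them; the pictures are not rectified), "R" (3x3) and "t" (3): a world point X has camera coordinates R X + t. Camera axes: x right, y down, z forward; pixel columns grow to the right and rows downward; lengths in m; the calibration is good to about 2 mm. A picture is of the moment at which its call begins. There is no depth.
- r.finish_job(): hands the job in, once; it reports no verdict.
The state is a dict: "clock": time; "q": joint angles; "qd": joint speeds; "joint_torque": joint torques, N m; "tool_pos": TCP position; "eef_rot": TCP orientation; "contact_force": force on the tool from outside, world axes, zero at the start; "moment": the same for the moment, N m; "opening": opening from 0.0 (shut) to 1.0 (fully open).
Only numpy, scipy, OpenCV 4.12 (cv2) and the standard library are available. Lean on these libraries where they do the work, as an engineer would, in place of code of your own. Each camera call takes 0.05 s, during which the arm holds its last target. There are 200 camera calls.

## Working session

There is one attempt and no reset: what is moved stays moved. The work goes in short steps, Python scripts to look and compute and a tool call to move; the robot and the scene stay as the last step left them, time stands still between calls to the robot, and variables do not carry over. Pictures are saved under pics/ and viewed, about 8 in all and at most 12, crops included, and the job is handed in when it is done.

Besides the shell and the picture viewer there is one more tool, called after "Request:" as name(argument=value, ...), one argument or row to a line, values as JSON. apply_moves: Moves the arm, as the interface text tells. Its arguments: {"type":"object","properties":{"travel":{"type":"array","items":{"type":"array","items":{"type":"number"}}},"roll":{"type":"array","items":{"type":"number"}},"gripper":{"type":"array","items":{"type":"number"}},"newtons":{"type":"number"}},"required":["travel","roll","gripper"]}

```bash
ls; mkdir -p pics; cat > h.py <<'E'
import numpy as np, cv2, pickle
from plant import r, cams
def snap(name, tag):
    s=cams.snapshot(name); pickle.dump(s,open(f'pics/{tag}.pkl','wb'))
    cv2.imwrite(f'pics/{tag}.png', s['image'][:,:,::-1]); return s
def load(tag): return pickle.load(open(f'pics/{tag}.pkl','rb'))
def K(s): return np.array([[s['fx'],0,s['cx']],[0,s['fy'],s['cy']],[0,0,1.]])
def px2w(s,uv,z):
    n=cv2.undistortPoints(np.array(uv,float).reshape(-1,1,2),K(s),np.array(s['dist'],float)).reshape(-1,2)
    R=np.array(s['R']);t=np.array(s['t']); c=-R.T@t
    d=np.c_[n,np.ones(len(n))]@R
    return c+d*((z-c[2])/d[:,2:])
def w2px(s,X):
    return cv2.projectPoints(np.array(X,float).reshape(-1,1,3),cv2.Rodrigues(np.array(s['R'],float))[0],np.array(s['t'],float),K(s),np.array(s['dist'],float))[0].reshape(-1,2)
def crop(tag,u0,v0,u1,v1,k,out):
    im=cv2.imread(f'pics/{tag}.png')[v0:v1,u0:u1]
    cv2.imwrite(f'pics/{out}.png',cv2.resize(im,None,fx=k,fy=k,interpolation=cv2.INTER_CUBIC))
E
python3 - <<'E'
from h import *
a=snap('scene','s0');b=snap('top','t0')
for s in(a,b): print(-np.array(s['R']).T@s['t'],np.array(s['R'])[2],s['fx'])
im=np.vstack([cv2.imread('pics/t0.png')]);
print(r.get_state())
E
```

```text
pics
[-0.01233994 -0.85385426  0.8012472 ] [ 0.52286657  0.56938764 -0.63435657] 397.8864616054176
[ 0.51326682 -0.20417323  1.49702657] [ 0.04343116  0.01419416 -0.99895558] 520.983998317082
{'clock': 0.1, 'q': array([-1.17517244,  0.68991326, -0.19451292,  1.56621209,  0.1572917 ,
        0.90255793, -0.21507253]), 'qd': array([ 1.80590674e-03, -1.27743021e-03, -4.74127954e-04, -4.05235088e-03,
       -1.12241498e-03,  1.05090236e-04,  6.24204487e-07]), 'joint_torque': array([-3.25343113e-03, -5.28498816e+01, -1.27143033e+00, -1.53836542e+01,
       -5.25250845e-02,  1.99954316e-03,  7.39135226e-05]), 'tool_pos': array([0.2210868 , 0.58400064, 0.2519893 ]), 'eef_rot': array([-0.40228061,  0.58225278,  0.40152458,  0.58131749]), 'contact_force': array([-1.08815223, -0.30404413,  0.31290266]), 'moment': array([ 0.01997623, -0.00683069,  0.03290288]), 'opening': 1.0009269395734572}
```

View pics/t0.png

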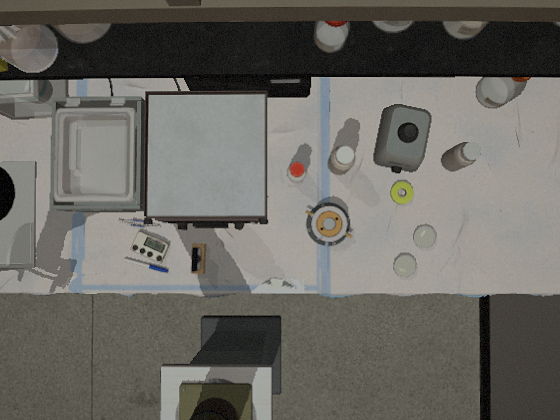

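View pics/s0.png

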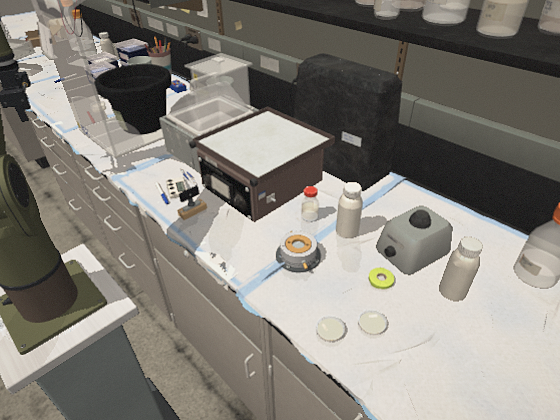

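Top view: cell at about (329,223), rest with spanner at (198,258), jar cap at (297,170), dishes at (405,265) and (425,236), marker at (158,268). The scene view matches.

```bash
python3 - <<'E'
from h import *
crop('t0',165,225,235,285,5,'a');crop('t0',294,193,364,253,5,'b')
a=cv2.imread('pics/a.png');b=cv2.imread('pics/b.png');cv2.imwrite('pics/c0.png',np.hstack([a,b]))
s=load('t0')
print(px2w(s,[[329,223]],.05),px2w(s,[[198,258]],.09),px2w(s,[[297,170]],.107),px2w(s,[[268,220],[147,220]],.2))
E
```

```text
[[ 0.55675822 -0.32262906  0.05      ]] [[0.46080718 0.03458045 0.09      ]] [[ 0.69716615 -0.23278409  0.107     ]] [[ 0.5597049  -0.15849979  0.2       ]
 [ 0.55964067  0.14508091  0.2       ]]
```

View pics/c0.png

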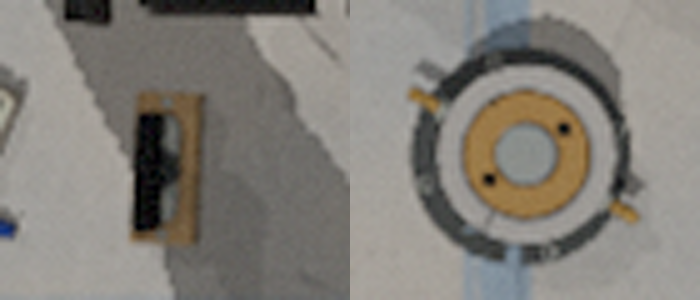

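```bash
python3 - <<'E'
from h import *
from scipy.spatial.transform import Rotation as Ro
s=load('t0')
g=lambda p,o:np.array(p)/5.+np.array(o)-0.4
A=lambda d:np.degrees(np.arctan2(d[1],d[0]))
B=[294-70,193];
h=px2w(s,[g(p,B) for p in[(564,128),(489,180)]],.05);print('holes',h,h.mean(0),A(h[0]-h[1]),np.linalg.norm(h[0]-h[1]))
b=px2w(s,[g(p,B) for p in[(424,99),(625,212)]],.03);print('barbs',b.mean(0),A(b[0]-b[1])-90)
print('ringc',px2w(s,[g((527,154),B)],.05))
c=px2w(s,[g(p,[165,225]) for p in[(138,93),(205,93),(198,243),(130,243)]],.022);print(c,c.mean(0),A(c[0]-c[3]),A(c[1]-c[2]))
p=px2w(s,[g(p,[165,225]) for p in[(150,113),(147,231)]],.089);print('grip',p,p.mean(0),A(p[0]-p[1]))
M=Ro.from_quat(r.get_state()['eef_rot']).as_matrix();print(M)
print(px2w(s,[(405,265),(425,236)],.016),px2w(s,[(158,268)],.01))
E
```

```text
holes [[ 0.57009445 -0.34321667  0.05      ]
 [ 0.54120945 -0.30149657  0.05      ]] [ 0.55565195 -0.32235662  0.05      ] -55.30312182832816 0.05074357566520222
barbs [ 0.55542303 -0.32280018  0.03      ] -29.405845942308062
ringc [[ 0.5556474  -0.32262525  0.05      ]]
[[0.50015122 0.06292678 0.022     ]
 [0.50020627 0.02474421 0.022     ]
 [0.41536969 0.02823221 0.022     ]
 [0.41525199 0.06691074 0.022     ]] [0.45774479 0.04570348 0.022     ] -2.6866763926814503 -2.3543509799910187
grip [[0.48993594 0.04418687 0.089     ]
 [0.42620382 0.04540082 0.089     ]] [0.45806988 0.04479384 0.089     ] -1.0912186382354854
[[-4.80578256e-04 -9.35284527e-01  3.53896345e-01]
 [-1.63149924e-03  3.53896648e-01  9.35283113e-01]
 [-9.99998554e-01 -1.27904892e-04 -1.69599103e-03]]
[[ 0.43875916 -0.54035689  0.016     ]
 [ 0.5208474  -0.59796659  0.016     ]] [[0.42897059 0.16302772 0.01      ]]
```

Request:
apply_moves(
  travel=[
    [4,-4,0],
    [8,-8,0],
    [12,-12,0],
    [14,-16,0],
    [15,-20,0],
    [16,-24,0],
    [17,-28,0],
    [18,-32,0],
  ],
  roll=[0,4,8,12,16,19,19,19],
  gripper=[8.8,8.8,8.8,8.8,8.8,8.8,8.8,8.8],
)

```text
clock: 0.77
tool_pos: [0.3902, 0.3035, 0.2524]
eef_rot: [-0.492, 0.508, 0.492, 0.507]
contact_force: [0.2, -0.6, -0.5]
opening: 1.0
```

Request:
apply_moves(
  travel=[
    [1,-4,0],
    [2,-8,0],
    [3,-12,0],
    [4,-16,0],
    [5,-20,0],
    [5.7,-21.9,0],
    [5.7,-21.9,0],
    [5.7,-21.9,0],
  ],
  roll=[0,0,0,0,0,0,0,0],
  gripper=[5,5,5,5,5,5,5,5],
)

```text
clock: 1.43
tool_pos: [0.4468, 0.0855, 0.2525]
eef_rot: [-0.491, 0.508, 0.492, 0.508]
contact_force: [0.1, 0.9, -0.7]
opening: 0.565
```

```bash
cat >> h.py <<'E'
from scipy.spatial.transform import Rotation as Ro
def st():
    s=r.get_state(); M=Ro.from_quat(s['eef_rot']).as_matrix(); z=M[:,2]
    print('clk',round(s['clock'],2),'pos',s['tool_pos'].round(4),'jaw',round(np.degrees(np.arctan2(z[1],z[0])),2),'tilt',M[:2,0].round(4),'F',s['contact_force'].round(1),'M',s['moment'].round(2),'op',round(s['opening']*88.1,1),'q',s['q'].round(2)); return s
E
python3 - <<'E'
from h import *
st();snap('wrist','w1')
s=load('w1');print(-np.array(s['R']).T@s['t'],np.array(s['R'])[2])
print(w2px(s,[[.458,.0448,.09],[.458,.0457,.022]]))
E
```

```text
clk 1.43 pos [0.4468 0.0855 0.2525] jaw 88.08 tilt [-0.0004 -0.    ] F [ 0.1  0.9 -0.7] M [0.09 0.01 0.05] op 49.8 q [-0.05  0.49 -0.36  2.05  0.28  0.65  0.94]
[0.37901689 0.0886942  0.38477825] [ 0.26046521 -0.00888223 -0.96544238]
[[233.95065532 212.17713984]
 [242.63137918 196.23834217]]
```

View pics/w1.png

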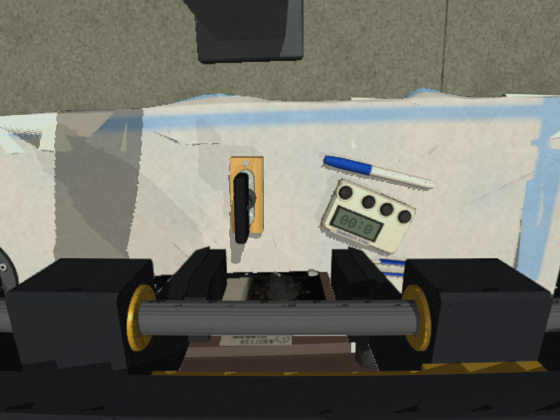

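Wrist view: spanner on its rest at about (242,205), marker and timer well to its right. I'll enlarge this for the grasp.

```bash
python3 - <<'E'
from h import *
crop('w1',210,145,290,255,5,'w1c')
E
```

```text
(no output)
```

View pics/w1c.png

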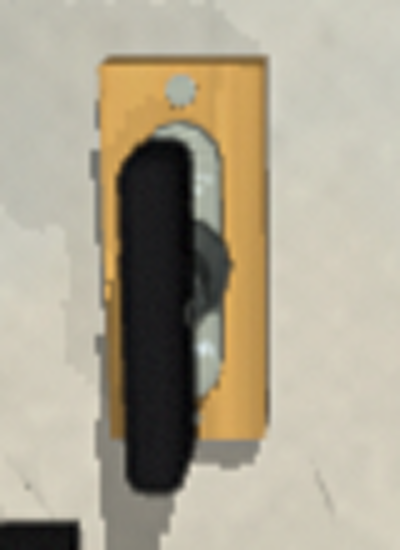

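```bash
python3 - <<'E'
from h import *
s=load('w1')
g=lambda p:np.array(p)/5.+np.array([210,145])-0.4
A=lambda d:np.degrees(np.arctan2(d[1],d[0]))
c=px2w(s,[g(p) for p in[(100,64),(265,61),(267,437),(112,437)]],.022);print(c,c.mean(0),A(c[3]-c[0]),A(c[2]-c[1]))
p=px2w(s,[g(p) for p in[(121,190),(128,465),(158,492)]],.089);print('grip',p,A(p[1]-p[0]))
E
```

```text
[[0.41419717 0.03408136 0.022     ]
 [0.41477935 0.07012241 0.022     ]
 [0.5010594  0.06668197 0.022     ]
 [0.49989988 0.03078648 0.022     ]] [0.45748395 0.05041806 0.022     ] -2.2016775859452777 -2.283478409913562
grip [[0.4305045  0.04639269 0.089     ]
 [0.48326105 0.04412638 0.089     ]
 [0.48888434 0.04947828 0.089     ]] -2.4597866987807517
```

Request:
apply_moves(
  travel=[
    [1,-3.5,0],
    [1,-3.5,-4],
    [1,-3.5,-8],
    [1,-3.5,-11],
    [1,-3.5,-14],
    [1,-3.5,-16.5],
    [1,-3.5,-18.4],
    [1,-3.5,-18.4],
  ],
  roll=[-0.3,-0.3,-0.3,-0.3,-0.3,-0.3,-0.3,-0.3],
  gripper=[5,5,5,5,5,5,5,5],
)

```text
clock: 2.15
tool_pos: [0.4549, 0.0541, 0.0658]
eef_rot: [-0.491, 0.509, 0.494, 0.506]
contact_force: [-0.2, -0.1, 0.1]
opening: 0.566
```

Request:
apply_moves(
  travel=[
    [0,0,0],
    [0,0,0],
    [0,0,0],
    [0,0,0],
    [0,0,0],
    [0,0,0],
    [0,0,0],
    [0,0,0],
  ],
  roll=[0,0,0,0,0,0,0,0],
  gripper=[2.5,2.5,2.5,2.0,1.8,1.6,1.4,1.2],
  newtons=10,
)

```text
clock: 2.82
tool_pos: [0.457, 0.0512, 0.0692]
eef_rot: [-0.491, 0.509, 0.491, 0.509]
contact_force: [-0.2, -0.9, 4.5]
opening: 0.156
```

```bash
python3 - <<'E'
from h import *
st()
E
```

```text
clk 2.82 pos [0.457  0.0512 0.0692] jaw 87.92 tilt [ 0.0008 -0.0004] F [-0.2 -0.9  4.5] M [-0.31 -0.03  0.02] op 13.7 q [-0.16  0.84 -0.08  2.19  0.49  0.13  0.83]
```

Request:
apply_moves(
  travel=[
    [0,0,0],
    [0,0,0],
    [0,0,0],
    [0,0,0],
    [0,0,0],
    [0,0,0],
    [0,0,0],
    [0,0,0],
  ],
  roll=[0,0,0,0,0,0,0,0],
  gripper=[0.8,0.5,0.5,0.5,0.5,0.5,0.5,0.5],
  newtons=50,
)

```text
clock: 3.48
tool_pos: [0.457, 0.0508, 0.0691]
eef_rot: [-0.491, 0.509, 0.49, 0.509]
contact_force: [0.2, -3.1, 6.7]
opening: 0.133
```

```bash
python3 - <<'E'
from h import *
st()
E
```

```text
clk 3.48 pos [0.457  0.0508 0.0691] jaw 87.9 tilt [ 0.0005 -0.0012] F [ 0.2 -3.1  6.7] M [-0.62 -0.09  0.02] op 11.7 q [-0.16  0.84 -0.08  2.19  0.49  0.13  0.83]
```

Request:
apply_moves(
  travel=[
    [0,0,0.5],
    [0,0,2],
    [0,0,5],
    [-1,0,9],
    [-2,0,13],
    [-2.7,0,16],
    [-2.7,-2,18],
    [-2.7,-5,18],
  ],
  roll=[0,0,0,6,12,18,24,30],
  gripper=[0.5,0.5,0.5,0.5,0.5,0.5,0.5,0.5],
)

```text
clock: 4.15
tool_pos: [0.4316, 0.0049, 0.2528]
eef_rot: [0.61, -0.358, -0.606, -0.363]
contact_force: [1.4, -0.7, -2.1]
opening: 0.134
```

Request:
apply_moves(
  travel=[
    [0,-3,0],
    [0,-6,0],
    [0,-9,0],
    [0,-12,0],
    [0,-15,0],
    [0,-18,0],
    [1,-21,0],
    [2,-24,0],
  ],
  roll=[6,12,18,24,31,38,45,52],
  gripper=[0.5,0.5,0.5,0.5,0.5,0.5,0.5,0.5],
)

```text
clock: 4.82
tool_pos: [0.4487, -0.2396, 0.249]
eef_rot: [-0.704, 0.062, 0.705, 0.061]
contact_force: [2.5, -1.3, -3.2]
opening: 0.135
```

```bash
python3 - <<'E'
from h import *
st()
E
```

```text
clk 4.82 pos [ 0.4487 -0.2396  0.249 ] jaw 169.98 tilt [-0.0016 -0.0013] F [ 2.5 -1.3 -3.2] M [-0.22 -0.24  0.1 ] op 11.9 q [ 0.95  0.68 -0.92  1.89  0.69  0.92  2.66]
```

Request:
apply_moves(
  travel=[
    [0,0,0],
    [0,-1,0],
    [0,-3,0],
    [0,-5,0],
    [0,-7,0],
    [0,-9,0],
    [0,-11,0],
    [0,-12,0],
  ],
  roll=[-7,-14,-21,-28,-35,-42,-49,-56],
  gripper=[0.5,0.5,0.5,0.5,0.5,0.5,0.5,0.5],
)

```text
clock: 5.48
tool_pos: [0.4485, -0.3608, 0.2481]
eef_rot: [-0.591, 0.388, 0.592, 0.387]
contact_force: [0.2, -0.6, -2.0]
opening: 0.134
```

Request:
apply_moves(
  travel=[
    [1,0,0],
    [3,0,0],
    [5,0,0],
    [7,0,0],
    [9,0,0],
    [11,0,0],
    [12.5,0,0],
    [13.5,0,0],
  ],
  roll=[-7,-14,-21,-28,-35,-42,-49,-56],
  gripper=[0.5,0.5,0.5,0.5,0.5,0.5,0.5,0.5],
)

```text
clock: 6.15
tool_pos: [0.5861, -0.3566, 0.2479]
eef_rot: [-0.341, 0.619, 0.342, 0.619]
contact_force: [-0.7, -1.1, -1.9]
opening: 0.136
```

Request:
apply_moves(
  travel=[
    [0,0,0],
    [0,0,0],
    [0,0,0],
    [0,0,0],
    [0,0,0],
    [0,0,0],
    [0,0,0],
    [0,0,0],
  ],
  roll=[-7,-14,-21,-23,-23,-23,-23,-23],
  gripper=[0.5,0.5,0.5,0.5,0.5,0.5,0.5,0.5],
)

```text
clock: 6.82
tool_pos: [0.5845, -0.3581, 0.2485]
eef_rot: [-0.213, 0.674, 0.213, 0.674]
contact_force: [0.1, -0.0, -2.0]
opening: 0.137
```

```bash
python3 - <<'E'
from h import *
st();s=snap('wrist','w2')
p=w2px(s,[[.556,-.3225,.05]])[0];print(p)
st()
E
```

```text
clk 6.82 pos [ 0.5845 -0.3581  0.2485] jaw 35.02 tilt [-0.0003  0.0007] F [ 0.1 -0.  -2. ] M [-0.01  0.06  0.01] op 12.1 q [ 0.61  0.78 -0.25  1.36  0.21  1.02  0.93]
[275.8900648  146.05034669]
clk 6.87 pos [ 0.5845 -0.3582  0.2486] jaw 35.01 tilt [-0.0002  0.0006] F [ 0.7 -0.9 -2.6] M [-0.07  0.02  0.04] op 11.8 q [ 0.61  0.78 -0.25  1.36  0.21  1.02  0.93]
```

View pics/w2.png

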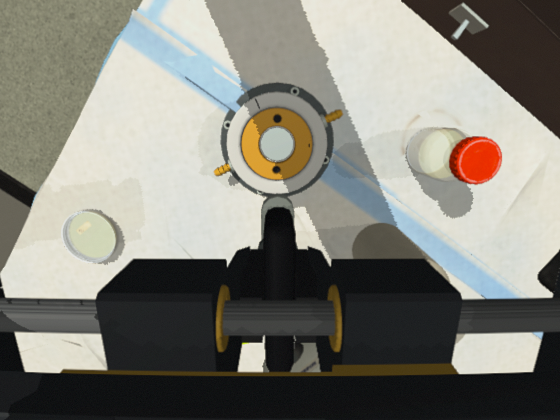

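Ring in clear view: centre about (277,144), holes about (277,118) and (276,170). The spanner is seen below it. I'll enlarge.

```bash
python3 - <<'E'
from h import *
crop('w2',227,100,327,220,5,'w2c')
E
```

```text
(no output)
```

View pics/w2c.png

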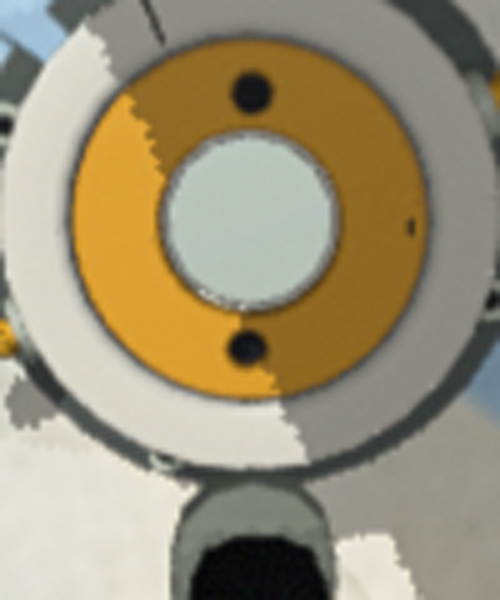

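```bash
python3 - <<'E'
from h import *
s=load('w2')
g=lambda p:np.array(p)/5.+np.array([227,100])-0.4
A=lambda d:np.degrees(np.arctan2(d[1],d[0]))
h=px2w(s,[g(p) for p in[(247,348),(252,92),(249.5,218)]],.05);print(h,h[:2].mean(0),A(h[0]-h[1]),np.linalg.norm(h[0]-h[1]))
b=px2w(s,[g(p) for p in[(172,545),(334,545),(252,477)]],.208);print(b,np.linalg.norm(b[0]-b[1]))
T=np.array([.5845,-.3582,0]); th=np.radians(35.01-90); ex=np.array([np.cos(th),np.sin(th),0]);ey=np.array([-ex[1],ex[0],0])
for q in b: print((q-T)@ex,(q-T)@ey)
d=h[:2].mean(0)-T; print('move',d)
E
```

```text
[[ 0.56920501 -0.34120019  0.05      ]
 [ 0.54154635 -0.29995083  0.05      ]
 [ 0.55490625 -0.31988775  0.05      ]] [ 0.55537568 -0.32057551  0.05      ] -56.157232048670664 0.04966398653789267
[[ 0.56328533 -0.34488442  0.208     ]
 [ 0.57761746 -0.33482573  0.208     ]
 [ 0.56605464 -0.33376303  0.208     ]] 0.017509635555478
-0.02307742491310042 -0.009736509768432803
-0.023093386927336014 0.0077731185114525495
-0.030597606605226476 -0.001087746872499327
move [-0.02912432  0.03762449  0.05      ]
```

Request:
apply_moves(
  travel=[
    [-2.8,3,0],
    [-2.8,3.8,-2],
    [-2.8,3.8,-5],
    [-2.8,3.8,-8],
    [-2.8,3.8,-11],
    [-2.8,3.8,-13],
    [-2.8,3.8,-13.6],
    [-2.8,3.8,-13.6],
  ],
  roll=[-0.9,-0.9,-0.9,-0.9,-0.9,-0.9,-0.9,-0.9],
  gripper=[0.5,0.5,0.5,0.5,0.5,0.5,0.5,0.5],
)

```text
clock: 7.53
tool_pos: [0.5558, -0.3198, 0.1111]
eef_rot: [-0.206, 0.677, 0.208, 0.675]
contact_force: [-0.0, 0.1, -1.9]
opening: 0.138
```

Request:
apply_moves(
  travel=[
    [0,0,0],
    [0,0,0],
    [0,0,0],
    [0,0,0],
    [0,0,0],
    [0,0,0],
    [0,0,0],
    [0,0,0],
  ],
  roll=[0,0,0,0,0,0,0,0],
  gripper=[0.5,0.5,0.5,0.5,0.5,0.5,0.5,0.5],
)

```text
clock: 8.2
tool_pos: [0.5567, -0.3203, 0.1129]
eef_rot: [-0.207, 0.676, 0.207, 0.676]
contact_force: [-0.0, 0.9, -1.4]
opening: 0.133
```

```bash
python3 - <<'E'
from h import *
st();snap('wrist','w3');snap('scene','s3')
s=load('s3');p=w2px(s,[[.556,-.32,.06]])[0];print(p)
u,v=int(p[0]),int(p[1])
crop('s3',u-45,v-45,u+45,v+35,4,'s3c');crop('w3',200,140,360,300,2,'w3c')
a=cv2.imread('pics/s3c.png');b=cv2.imread('pics/w3c.png');cv2.imwrite('pics/c3.png',np.hstack([a,b]))
E
```

```text
clk 8.2 pos [ 0.5567 -0.3203  0.1129] jaw 34.07 tilt [ 0.0001 -0.    ] F [-0.   0.9 -1.4] M [-0.    0.03 -0.  ] op 11.7 q [ 0.56  0.89 -0.2   1.62  0.26  0.66  0.82]
[297.30195309 239.97751399]
```

View pics/c3.png

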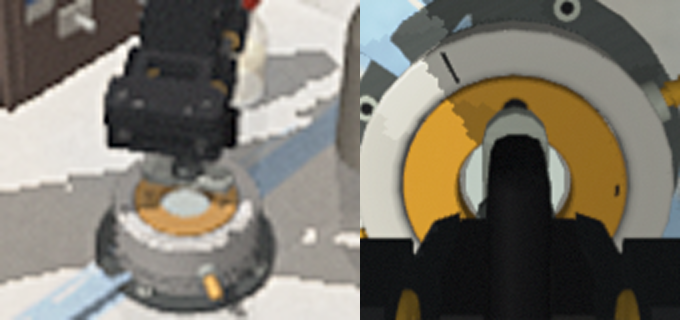

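Right half: the bar is centred laterally on the far hole (hole at (516,105), bar centre at about 516). Descending gently.

Request:
apply_moves(
  travel=[
    [0,0,-0.2],
    [0,0,-0.4],
    [0,0,-0.6],
    [0,0,-0.7],
    [0,0,-0.8],
    [0,0,-0.9],
    [0,0,-0.9],
    [0,0,-0.9],
  ],
  roll=[0,0,0,0,0,0,0,0],
  gripper=[0.5,0.5,0.5,0.5,0.5,0.5,0.5,0.5],
)

```text
clock: 8.97
tool_pos: [0.5567, -0.3203, 0.1037]
eef_rot: [-0.207, 0.676, 0.207, 0.676]
contact_force: [-0.3, 0.5, -2.4]
opening: 0.137
```

Request:
apply_moves(
  travel=[
    [0,0,-0.05],
    [0,0,-0.1],
    [0,0,-0.15],
    [0,0,-0.2],
    [0,0,-0.2],
    [0,0,-0.2],
    [0,0,-0.2],
    [0,0,-0.2],
  ],
  roll=[0,0,0,0,0,0,0,0],
  gripper=[0.5,0.5,0.5,0.5,0.5,0.5,0.5,0.5],
)

```text
clock: 9.63
tool_pos: [0.5567, -0.3203, 0.1018]
eef_rot: [-0.207, 0.676, 0.207, 0.676]
contact_force: [0.3, 0.7, -2.1]
opening: 0.131
```

```bash
python3 - <<'E'
from h import *
st()
E
```

```text
clk 9.63 pos [ 0.5567 -0.3203  0.1018] jaw 34.07 tilt [0.0001 0.0001] F [ 0.3  0.7 -2.1] M [-0.07  0.09 -0.01] op 11.5 q [ 0.56  0.91 -0.2   1.62  0.26  0.64  0.81]
```

Request:
apply_moves(
  travel=[
    [0,0,-0.05],
    [0,0,-0.1],
    [0,0,-0.15],
    [0,0,-0.2],
    [0,0,-0.2],
    [0,0,-0.2],
    [0,0,-0.2],
    [0,0,-0.2],
  ],
  roll=[0,0,0,0,0,0,0,0],
  gripper=[0.5,0.5,0.5,0.5,0.5,0.5,0.5,0.5],
)

```text
clock: 10.3
tool_pos: [0.5567, -0.3203, 0.0997]
eef_rot: [-0.207, 0.676, 0.207, 0.676]
contact_force: [-0.8, 0.0, -2.1]
opening: 0.133
```

```bash
python3 - <<'E'
from h import *
st()
E
```

```text
clk 10.3 pos [ 0.5567 -0.3203  0.0997] jaw 34.07 tilt [0.     0.0001] F [-0.8  0.  -2.1] M [-0.09  0.11 -0.05] op 11.8 q [ 0.56  0.91 -0.2   1.62  0.26  0.64  0.81]
```

Request:
apply_moves(
  travel=[
    [0,0,-0.05],
    [0,0,-0.1],
    [0,0,-0.15],
    [0,0,-0.2],
    [0,0,-0.2],
    [0,0,-0.2],
    [0,0,-0.2],
    [0,0,-0.2],
  ],
  roll=[0,0,0,0,0,0,0,0],
  gripper=[0.5,0.5,0.5,0.5,0.5,0.5,0.5,0.5],
)

```text
clock: 10.97
tool_pos: [0.5567, -0.3203, 0.0978]
eef_rot: [-0.207, 0.676, 0.207, 0.676]
contact_force: [-1.3, 0.2, -2.3]
opening: 0.135
```

Request:
apply_moves(
  travel=[
    [0,0,-0.02],
    [0,0,-0.04],
    [0,0,-0.06],
    [0,0,-0.08],
    [0,0,-0.08],
    [0,0,-0.08],
    [0,0,-0.08],
    [0,0,-0.08],
  ],
  roll=[0,0,0,0,0,0,0,0],
  gripper=[0.5,0.5,0.5,0.5,0.5,0.5,0.5,0.5],
)

```text
clock: 11.63
tool_pos: [0.5567, -0.3203, 0.097]
eef_rot: [-0.207, 0.676, 0.207, 0.676]
contact_force: [-0.3, 0.5, -0.3]
opening: 0.135
```

```bash
python3 - <<'E'
from h import *
st()
E
```

```text
clk 11.63 pos [ 0.5567 -0.3203  0.097 ] jaw 34.07 tilt [0.0001 0.    ] F [-0.3  0.5 -0.3] M [-0.07  0.11 -0.05] op 11.9 q [ 0.56  0.91 -0.2   1.62  0.27  0.63  0.81]
```

Pins bottomed lightly at TCP z = 97.0 mm (about 7 mm in). Turning clockwise, following the sink.

Request:
apply_moves(
  travel=[
    [0,0,0],
    [0,0,0],
    [0,0,0],
    [0,0,-0.01],
    [0,0,-0.02],
    [0,0,-0.03],
    [0,0,-0.03],
    [0,0,-0.03],
  ],
  roll=[-1.5,-3,-4.5,-6,-7.5,-9,-9,-9],
  gripper=[0.5,0.5,0.5,0.5,0.5,0.5,0.5,0.5],
  newtons=60,
)

```text
clock: 12.3
tool_pos: [0.5568, -0.3204, 0.0968]
eef_rot: [-0.154, 0.69, 0.153, 0.69]
contact_force: [-1.0, -0.3, 0.2]
opening: 0.132
```

```bash
python3 - <<'E'
from h import *
st()
E
```

```text
clk 12.3 pos [ 0.5568 -0.3204  0.0968] jaw 25.06 tilt [ 0.0002 -0.0002] F [-1.  -0.3  0.2] M [-0.05  0.11  0.12] op 11.6 q [ 0.53  0.91 -0.16  1.62  0.21  0.62  0.7 ]
```

Request:
apply_moves(
  travel=[
    [0,0,-0.01],
    [0,0,-0.01],
    [0,0,-0.02],
    [0,0,-0.03],
    [0,0,-0.04],
    [0,0,-0.05],
    [0,0,-0.05],
    [0,0,-0.05],
  ],
  roll=[-2,-4,-6,-8,-10,-12,-12,-12],
  gripper=[0.5,0.5,0.5,0.5,0.5,0.5,0.5,0.5],
)

```text
clock: 12.97
tool_pos: [0.557, -0.3204, 0.0963]
eef_rot: [-0.081, 0.702, 0.08, 0.703]
contact_force: [0.6, -0.1, 1.5]
opening: 0.133
```

```bash
python3 - <<'E'
from h import *
st()
E
```

```text
clk 12.97 pos [ 0.557  -0.3204  0.0963] jaw 13.06 tilt [ 0.0006 -0.0004] F [ 0.6 -0.1  1.5] M [-0.16 -0.08  0.1 ] op 11.7 q [ 0.5   0.91 -0.1   1.62  0.14  0.61  0.56]
```

Request:
apply_moves(
  travel=[
    [0,0,-0.01],
    [0,0,-0.02],
    [0,0,-0.03],
    [0,0,-0.04],
    [0,0,-0.05],
    [0,0,-0.06],
    [0,0,-0.06],
    [0,0,-0.06],
  ],
  roll=[-2,-4,-6,-8,-10,-12,-12,-12],
  gripper=[0.5,0.5,0.5,0.5,0.5,0.5,0.5,0.5],
)

```text
clock: 13.63
tool_pos: [0.5571, -0.3204, 0.0957]
eef_rot: [-0.007, 0.707, 0.006, 0.707]
contact_force: [1.8, -1.5, 2.6]
opening: 0.13
```

```bash
python3 - <<'E'
from h import *
st()
E
```

```text
clk 13.63 pos [ 0.5571 -0.3204  0.0957] jaw 1.05 tilt [ 0.0008 -0.0005] F [ 1.8 -1.5  2.6] M [-0.3  -0.33  0.11] op 11.5 q [ 0.48  0.91 -0.05  1.63  0.07  0.6   0.41]
```

Now in small steps, watching the moment about z.

Request:
apply_moves(
  travel=[
    [0,0,0],
    [0,0,-0.01],
    [0,0,-0.01],
    [0,0,-0.02],
    [0,0,-0.02],
    [0,0,-0.02],
    [0,0,-0.02],
    [0,0,-0.02],
  ],
  roll=[-0.7,-1.4,-2.1,-2.8,-3.5,-4.2,-5,-5],
  gripper=[0.5,0.5,0.5,0.5,0.5,0.5,0.5,0.5],
)

```text
clock: 14.3
tool_pos: [0.5571, -0.3204, 0.0955]
eef_rot: [0.024, 0.706, -0.025, 0.707]
contact_force: [2.6, -0.5, 2.3]
opening: 0.133
```

```bash
python3 - <<'E'
from h import *
st()
E
```

```text
clk 14.3 pos [ 0.5571 -0.3204  0.0955] jaw -3.98 tilt [ 0.0009 -0.0004] F [ 2.6 -0.5  2.3] M [-0.41 -0.7   0.18] op 11.7 q [ 0.46  0.91 -0.02  1.63  0.03  0.6   0.35]
```

Request:
apply_moves(
  travel=[
    [0.02,0,0],
    [0.04,0,0],
    [0.05,0,-0.01],
    [0.05,0,-0.01],
    [0.05,0,-0.01],
    [0.05,0,-0.02],
    [0.05,0,-0.02],
    [0.05,0,-0.02],
  ],
  roll=[-0.7,-1.4,-2.1,-2.8,-3.5,-4.2,-5,-5],
  gripper=[0.5,0.5,0.5,0.5,0.5,0.5,0.5,0.5],
)

```text
clock: 14.97
tool_pos: [0.5572, -0.3205, 0.0952]
eef_rot: [0.055, 0.705, -0.056, 0.705]
contact_force: [2.0, -2.1, 3.0]
opening: 0.134
```

```bash
python3 - <<'E'
from h import *
st()
E
```

```text
clk 14.97 pos [ 0.5572 -0.3205  0.0952] jaw -8.99 tilt [ 0.0002 -0.0004] F [ 2.  -2.1  3. ] M [-0.58 -0.56  0.08] op 11.8 q [ 0.45  0.91 -0.    1.63  0.    0.6   0.29]
```

Request:
apply_moves(
  travel=[
    [0.02,-0.03,0],
    [0.04,-0.05,0],
    [0.04,-0.05,-0.01],
    [0.04,-0.05,-0.01],
    [0.04,-0.05,-0.01],
    [0.04,-0.05,-0.02],
    [0.04,-0.05,-0.02],
    [0.04,-0.05,-0.02],
  ],
  roll=[-0.7,-1.4,-2.1,-2.8,-3.5,-4.2,-5,-5],
  gripper=[0.5,0.5,0.5,0.5,0.5,0.5,0.5,0.5],
)

```text
clock: 15.63
tool_pos: [0.5574, -0.3207, 0.095]
eef_rot: [0.086, 0.702, -0.086, 0.702]
contact_force: [1.0, -1.3, 5.8]
opening: 0.132
```

```bash
python3 - <<'E'
from h import *
st()
E
```

```text
clk 15.63 pos [ 0.5574 -0.3207  0.095 ] jaw -13.96 tilt [-0.0005  0.    ] F [ 1.  -1.3  5.8] M [-0.35 -0.3   0.33] op 11.7 q [ 0.44  0.91  0.02  1.63 -0.03  0.6   0.23]
```

Request:
apply_moves(
  travel=[
    [0,0,0.01],
    [0,0,0.01],
    [0,0,0.01],
    [0,0,0.01],
    [0,0,0.01],
    [0,0,0.01],
    [0,0,0.01],
    [0,0,0.01],
  ],
  roll=[-0.3,-0.6,-0.9,-1.2,-1.5,-1.5,-1.5,-1.5],
  gripper=[0.5,0.5,0.5,0.5,0.5,0.5,0.5,0.5],
)

```text
clock: 16.3
tool_pos: [0.5575, -0.3207, 0.095]
eef_rot: [0.095, 0.701, -0.095, 0.701]
contact_force: [0.8, -1.4, 4.8]
opening: 0.134
```

```bash
python3 - <<'E'
from h import *
for i in range(3): st(); cams.snapshot('top')
E
```

```text
clk 16.3 pos [ 0.5575 -0.3207  0.095 ] jaw -15.42 tilt [-0.0003  0.0001] F [ 0.8 -1.4  4.8] M [-0.38 -0.13  0.53] op 11.8 q [ 0.44  0.91  0.03  1.63 -0.04  0.6   0.21]
clk 16.35 pos [ 0.5575 -0.3207  0.095 ] jaw -15.42 tilt [-0.0003  0.0001] F [ 1.1 -1.8  5.2] M [-0.4  -0.13  0.52] op 11.9 q [ 0.44  0.91  0.03  1.63 -0.04  0.6   0.21]
clk 16.4 pos [ 0.5575 -0.3207  0.095 ] jaw -15.42 tilt [-0.0002  0.0002] F [ 1.1 -0.9  3.8] M [-0.37 -0.17  0.49] op 11.8 q [ 0.44  0.91  0.03  1.63 -0.04  0.6   0.21]
```

Torque climbed to about 0.5 N m with z at 95.0 mm, the expected tight height, so this is the stop. Relaxing the torque and lifting.

Request:
apply_moves(
  travel=[
    [0,0,0],
    [0,0,0],
    [0,0,0],
    [0,0,0],
    [0,0,0.1],
    [0,0,0.2],
    [0,0,0.3],
    [0,0,0.3],
  ],
  roll=[0.6,1.2,1.8,2.4,2.4,2.4,2.4,2.4],
  gripper=[0.5,0.5,0.5,0.5,0.5,0.5,0.5,0.5],
)

```text
clock: 17.12
tool_pos: [0.5573, -0.3204, 0.0973]
eef_rot: [0.081, 0.703, -0.08, 0.702]
contact_force: [1.9, -1.9, -4.7]
opening: 0.134
```

```bash
python3 - <<'E'
from h import *
st()
E
```

```text
clk 17.12 pos [ 0.5573 -0.3204  0.0973] jaw -13.06 tilt [-0.0008  0.0009] F [ 1.9 -1.9 -4.7] M [-0.4  -0.64  0.14] op 11.8 q [ 0.44  0.91  0.02  1.62 -0.02  0.61  0.24]
```

Request:
apply_moves(
  travel=[
    [0.02,-0.02,0.1],
    [0.02,-0.02,0.2],
    [0.02,-0.02,0.3],
    [0.02,-0.02,0.5],
    [0.02,-0.02,0.8],
    [0.02,-0.02,1.2],
    [0.02,-0.02,2],
    [0.02,-0.02,3],
  ],
  roll=[0.4,0.7,0.7,0.7,0.7,0.7,0.7,0.7],
  gripper=[0.5,0.5,0.5,0.5,0.5,0.5,0.5,0.5],
)

```text
clock: 17.78
tool_pos: [0.5572, -0.3208, 0.1285]
eef_rot: [0.076, 0.703, -0.076, 0.703]
contact_force: [0.2, 0.2, -1.7]
opening: 0.131
```

Request:
apply_moves(
  travel=[
    [0,0,3],
    [0,0,6],
    [0,0,9],
    [-1,-2,12.5],
    [-3,-3,12.5],
    [-6,-3,12.5],
    [-9,-3,12.5],
    [-11,-3,12.5],
  ],
  roll=[0,0,7,14,21,28,35,42],
  gripper=[0.5,0.5,0.5,0.5,0.5,0.5,0.5,0.5],
)

```text
clock: 18.45
tool_pos: [0.4441, -0.3517, 0.2542]
eef_rot: [-0.183, 0.684, 0.182, 0.682]
contact_force: [-0.5, 0.2, -2.0]
opening: 0.13
```

```bash
python3 - <<'E'
from h import *
st();snap('top','t1');snap('wrist','w4')
s=load('t1');A=lambda d:np.degrees(np.arctan2(d[1],d[0]))
crop('t1',294,193,364,253,5,'b1');crop('w4',0,0,560,420,.8,'w4s')
a=cv2.imread('pics/b1.png');b=cv2.imread('pics/w4s.png');b=b[:300];cv2.imwrite('pics/c4.png',np.hstack([a,b]))
E
```

```text
clk 18.45 pos [ 0.4441 -0.3517  0.2542] jaw 29.89 tilt [-0.0023 -0.0013] F [-0.5  0.2 -2. ] M [-0.05  0.13  0.  ] op 11.4 q [ 0.71  0.61 -0.21  1.74  0.17  0.81  0.95]
```

View pics/c4.png

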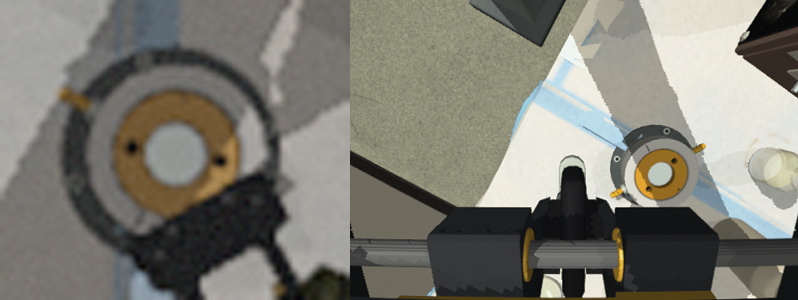

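Left: ring holes now at about (131,147) and (219,160) in the top crop. Right: ring at about (655,175), spanner held straight. I'll measure the hole line by blob centroid.

```bash
python3 - <<'E'
from h import *
A=lambda d:np.degrees(np.arctan2(d[1],d[0]))
def holes(tag,ctr,z,ang):
    s=load(tag);im=cv2.imread(f'pics/{tag}.png');g=im.max(2).astype(float)
    c=np.array([ctr[0],ctr[1],z]);d=.025*np.array([np.cos(np.radians(ang)),np.sin(np.radians(ang)),0])
    out=[]
    for X in(c+d,c-d):
        p=w2px(s,[X])[0]
        for _ in range(6):
            yy,xx=np.mgrid[0:420,0:560];sc=np.linalg.norm(w2px(s,[X])[0]-w2px(s,[X+[0.007,0,0]])[0])
            m=(np.hypot(xx-p[0],yy-p[1])<sc)
            w=np.clip(np.median(g[m])*.75-g,0,None)*m
            p=np.array([(w*xx).sum(),(w*yy).sum()])/w.sum()
        out.append(p)
    q=px2w(s,out,z);print(tag,np.round(out,1).tolist(),q.mean(0).round(4),round(A(q[0]-q[1]),2),np.linalg.norm(q[0]-q[1]).round(4))
holes('t0',(.5556,-.3225),.05,-56);holes('w2',(.5552,-.3203),.05,-56)
for a in(-98,-102): holes('t1',(.5556,-.3225),.048,a);holes('w4',(.5552,-.3203),.048,a)
crop('w4',320,150,440,270,5,'w4c')
E
```

```text
t0 [[336.4, 218.4], [321.5, 228.4]] [ 0.5557 -0.3224  0.05  ] -56.1 0.05
w2 [[276.1, 169.0], [276.9, 118.2]] [ 0.5554 -0.3206  0.05  ] -55.99 0.0493
t1 [[337.4, 224.7], [319.9, 222.0]] [ 0.5558 -0.3219  0.048 ] -98.71 0.0492
w4 [[372.7, 234.9], [404.4, 200.5]] [ 0.5545 -0.3203  0.048 ] -98.64 0.0492
t1 [[337.4, 224.7], [319.9, 222.0]] [ 0.5558 -0.3219  0.048 ] -98.71 0.0492
w4 [[372.7, 234.9], [404.4, 200.5]] [ 0.5545 -0.3203  0.048 ] -98.64 0.0492
```

View pics/w4c.png

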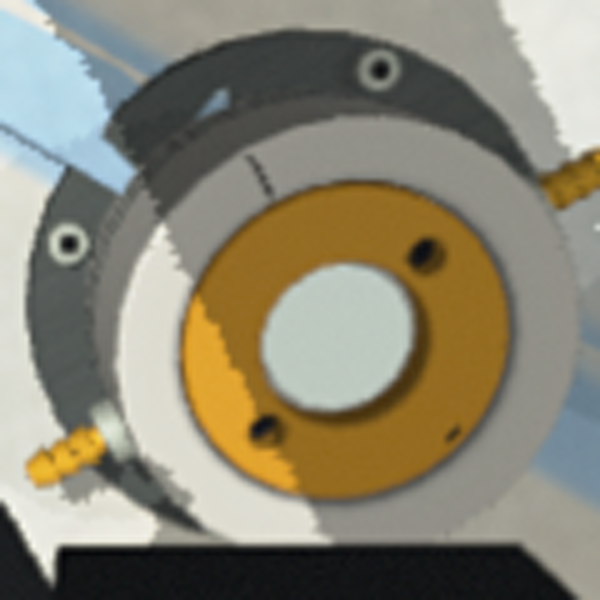

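Turned 42.7° (0.744 rad), and both cameras agree. The torque rise fits a firm stop there. Returning to the rest.

Request:
apply_moves(
  travel=[
    [0,3,0],
    [0,6,0],
    [0,9,0],
    [0,12,0],
    [0,15,0],
    [0,18,0],
    [0,21,0],
    [0,24,0],
  ],
  roll=[4,8,12,16,20,24,28,32],
  gripper=[0.5,0.5,0.5,0.5,0.5,0.5,0.5,0.5],
)

```text
clock: 19.22
tool_pos: [0.4486, -0.1095, 0.254]
eef_rot: [-0.364, 0.606, 0.363, 0.607]
contact_force: [0.2, -0.1, -2.1]
opening: 0.129
```

Request:
apply_moves(
  travel=[
    [0,3,0],
    [0,6,0],
    [0.3,9,0],
    [0.6,12,0],
    [0.9,14,0],
    [1.2,16,0],
    [1.2,16.2,0],
    [1.2,16.2,0],
  ],
  roll=[4,8,12,16,20,24,26,26],
  gripper=[0.5,0.5,0.5,0.5,0.5,0.5,0.5,0.5],
)

```text
clock: 19.88
tool_pos: [0.4605, 0.0525, 0.2538]
eef_rot: [-0.491, 0.509, 0.49, 0.51]
contact_force: [-0.1, -0.7, -0.7]
opening: 0.134
```

```bash
python3 - <<'E'
from h import *
st()
E
```

```text
clk 19.88 pos [0.4605 0.0525 0.2538] jaw 87.82 tilt [0.0017 0.0007] F [-0.1 -0.7 -0.7] M [0.05 0.05 0.01] op 11.8 q [ 0.1   0.51 -0.47  2.03  0.36  0.68  0.93]
```

Request:
apply_moves(
  travel=[
    [-0.3,-0.1,-2],
    [-0.3,-0.1,-5],
    [-0.3,-0.1,-8],
    [-0.3,-0.1,-11],
    [-0.3,-0.1,-14],
    [-0.3,-0.1,-16],
    [-0.3,-0.1,-16.6],
    [-0.3,-0.1,-16.6],
  ],
  roll=[0,0,0,0,0,0,0,0],
  gripper=[0.5,0.5,0.5,0.5,0.5,0.5,0.5,0.5],
)

```text
clock: 20.55
tool_pos: [0.4565, 0.0487, 0.0861]
eef_rot: [-0.489, 0.512, 0.489, 0.51]
contact_force: [0.0, -0.5, -2.2]
opening: 0.135
```

Request:
apply_moves(
  travel=[
    [0,0,0],
    [0,0,0],
    [0,0,0],
    [0,0,0],
    [0,0,0],
    [0,0,0],
    [0,0,0],
    [0,0,0],
  ],
  roll=[0,0,0,0,0,0,0,0],
  gripper=[0.5,0.5,0.5,0.5,0.5,0.5,0.5,0.5],
)

```text
clock: 21.22
tool_pos: [0.4569, 0.05, 0.0872]
eef_rot: [-0.49, 0.51, 0.49, 0.51]
contact_force: [0.7, 0.1, -2.2]
opening: 0.138
```

```bash
python3 - <<'E'
from h import *
st();s=snap('wrist','w5')
p=w2px(s,[[.457,.05,.04]])[0];print(p)
crop('w5',200,100,360,280,4,'w5c')
E
```

```text
clk 21.22 pos [0.4569 0.05   0.0872] jaw 87.67 tilt [0.0002 0.0001] F [ 0.7  0.1 -2.2] M [ 0.05 -0.05  0.03] op 12.1 q [-0.11  0.8  -0.17  2.18  0.62  0.21  0.7 ]
[276.98370696 244.07492467]
```

View pics/w5c.png

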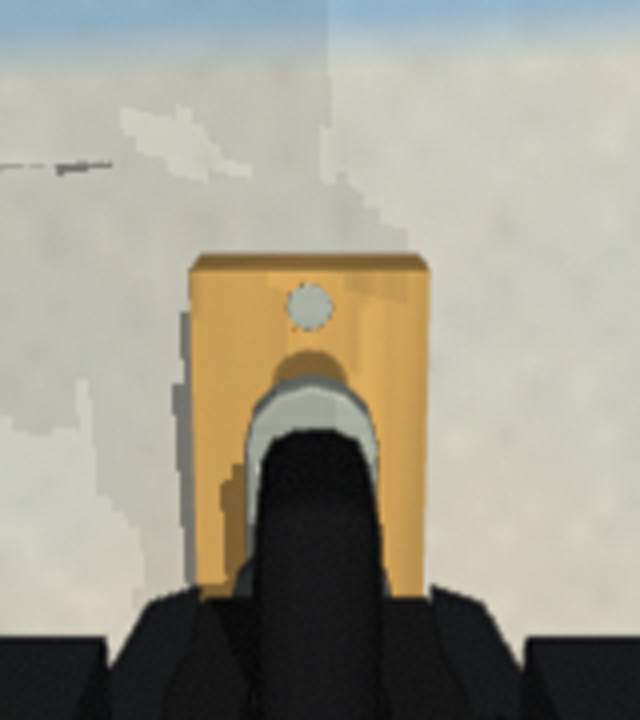

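Bar is centred over the rest (bar about 312, rest edges 190 to 430). Lowering.

Request:
apply_moves(
  travel=[
    [0,0.05,-0.3],
    [0,0.05,-0.6],
    [0,0.05,-0.8],
    [0,0.05,-1.0],
    [0,0.05,-1.2],
    [0,0.05,-1.3],
    [0,0.05,-1.3],
    [0,0.05,-1.3],
  ],
  roll=[0,0,0,0,0,0,0,0],
  gripper=[0.5,0.5,0.5,0.5,0.5,0.5,0.5,0.5],
)

```text
clock: 21.93
tool_pos: [0.4568, 0.0505, 0.074]
eef_rot: [-0.49, 0.51, 0.49, 0.51]
contact_force: [0.2, -0.2, -2.3]
opening: 0.134
```

Request:
apply_moves(
  travel=[
    [0,0,-0.1],
    [0,0,-0.2],
    [0,0,-0.3],
    [0,0,-0.4],
    [0,0,-0.45],
    [0,0,-0.45],
    [0,0,-0.45],
    [0,0,-0.45],
  ],
  roll=[0,0,0,0,0,0,0,0],
  gripper=[0.5,0.5,0.5,0.5,0.5,0.5,0.5,0.5],
)

```text
clock: 22.6
tool_pos: [0.4568, 0.0505, 0.0696]
eef_rot: [-0.49, 0.51, 0.49, 0.51]
contact_force: [0.3, 0.2, -3.0]
opening: 0.133
```

```bash
python3 - <<'E'
from h import *
st()
E
```

```text
clk 22.6 pos [0.4568 0.0505 0.0696] jaw 87.68 tilt [0.     0.0001] F [ 0.3  0.2 -3. ] M [0.03 0.03 0.01] op 11.7 q [-0.14  0.84 -0.12  2.19  0.64  0.15  0.68]
```

Request:
apply_moves(
  travel=[
    [0,0,-0.02],
    [0,0,-0.04],
    [0,0,-0.06],
    [0,0,-0.06],
    [0,0,-0.06],
    [0,0,-0.06],
    [0,0,-0.06],
    [0,0,-0.06],
  ],
  roll=[0,0,0,0,0,0,0,0],
  gripper=[0.5,0.5,0.5,0.5,0.5,0.5,0.5,0.5],
)

```text
clock: 23.27
tool_pos: [0.4568, 0.0505, 0.0691]
eef_rot: [-0.49, 0.51, 0.49, 0.51]
contact_force: [-0.8, 0.6, 5.3]
opening: 0.132
```

Request:
apply_moves(
  travel=[
    [0,0,0],
    [0,0,0],
    [0,0,0],
    [0,0,0],
    [0,0,0],
    [0,0,0],
    [0,0,0],
    [0,0,0],
  ],
  roll=[0,0,0,0,0,0,0,0],
  gripper=[1.4,2,3,4,5,5,5,5],
)

```text
clock: 23.93
tool_pos: [0.4568, 0.0505, 0.0689]
eef_rot: [-0.49, 0.51, 0.49, 0.51]
contact_force: [-1.1, 0.3, -0.4]
opening: 0.569
```

```bash
python3 - <<'E'
from h import *
st()
E
```

```text
clk 23.93 pos [0.4568 0.0505 0.0689] jaw 87.67 tilt [-0.  0.] F [-1.1  0.3 -0.4] M [0.04 0.07 0.  ] op 50.1 q [-0.14  0.84 -0.12  2.19  0.64  0.15  0.68]
```

Seated at the original height and released. Raising clear and checking.

Request:
apply_moves(
  travel=[
    [0,0,1],
    [0,0,3],
    [0,0,6],
    [0,0,10],
    [0,0,14],
    [-1,3,18],
    [-1,4,18],
    [-1,4,18],
  ],
  roll=[0,0,0,0,0,0,0,0],
  gripper=[5,5,5,5,5,5,5,5],
)

```text
clock: 24.6
tool_pos: [0.4479, 0.0943, 0.2519]
eef_rot: [-0.491, 0.506, 0.49, 0.512]
contact_force: [0.1, 0.3, -0.7]
opening: 0.566
```

Request:
apply_moves(
  travel=[
    [0,0,0],
    [0,0,0],
    [0,0,0],
    [0,0,0],
    [0,0,0],
    [0,0,0],
    [0,0,0],
    [0,0,0],
  ],
  roll=[0,0,0,0,0,0,0,0],
  gripper=[5,5,5,5,5,5,5,5],
)

```text
clock: 25.27
tool_pos: [0.4468, 0.0904, 0.2488]
eef_rot: [-0.49, 0.51, 0.49, 0.51]
contact_force: [0.1, 0.2, 0.9]
opening: 0.569
```

```bash
python3 - <<'E'
from h import *
st();snap('wrist','w6');snap('top','t2')
crop('w6',200,130,320,270,4,'x');crop('t2',290,150,440,290,3.5,'y')
a=cv2.imread('pics/x.png')[:490];b=cv2.resize(cv2.imread('pics/y.png'),(320,299));b=cv2.copyMakeBorder(b,0,a.shape[0]-299,0,0,0)
cv2.imwrite('pics/c6.png',np.hstack([a,b]))
E
```

```text
clk 25.27 pos [0.4468 0.0904 0.2488] jaw 87.66 tilt [-0.0004 -0.    ] F [0.1 0.2 0.9] M [-0.05 -0.02  0.03] op 50.1 q [ 0.02  0.51 -0.49  2.05  0.38  0.67  0.81]
```

View pics/c6.png

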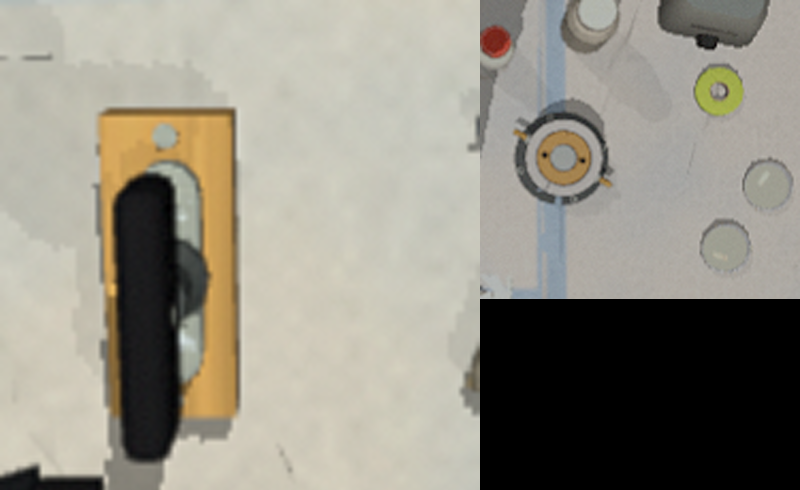

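The spanner is upright with its bar flat on the rest, as at the start. Dishes and jar are in place and the arm is clear, so I'm handing in.

```bash
python3 -c "
from plant import r
print(r.finish_job())"
```

```text
the job is handed in; nothing more can be done
None
```

The lock ring is turned clockwise to its stop and the spanner is back in its rest. I handed the job in at about 25 s of the 69 s allowed; it reports no verdict.

- **Fit:** Both pins went fully down, about 7 mm, with only a few newtons of force. I never pressed on the cell with more than about 6 N at any reading.
- **Stop:** The torque climbed to about 0.5 N m over the last few degrees. The tool was then at the height that matches a tight ring, but I worked that height out from the rest's nominal dimensions rather than measuring the ring.
- **Ring angle:** Both cameras put the turn at 42.7° (0.744 rad).
- **Disagreement:** The gripper turned 49.5° in all, more than the ring did. I put the difference down to pin clearance and give in the grip, and did not check it further.
- **Rest and bench:** The last pictures show the spanner upright, with its bar flat on the rest as at the start, and the arm clear. The dishes and the jar look unmoved; the marker was not in those crops.
- **Correction on the way:** I first rolled the wrist the wrong way, right up to its joint limit. I turned it back before going near the cell, and nothing was touched.

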